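# Offer a regulator up to a gas cylinder

## Robot

A 6-joint arm with a two-finger parallel gripper is mounted at the origin on the work surface. World frame = base frame: x ahead of the robot, y to its left, z up, the work surface at z = 0. Lengths are in m, angles in degrees, forces in N, time in s.
With the tool pointing down it reaches from about 0.3 to 0.875 m from the base axis. Payload 6.4 kg.
Tool frame: the origin (TCP) lies at the very end of the fingers, on their centre line; the grasp point (between the pads) lies robot.grasp_offset behind it (robot.grasp_offset is the distance from the TCP to the grasp point, in m); z points along the fingers, y is the line along which they close (so a half turn about z gives the same grasp; the last joint's range is limited). The gripper opens to 88 mm and grips with 3 to 60 N. Pads are 18 mm wide; open, the fingers measure 123 mm over their backs; the gripper's body (75 mm by 187 mm) begins 45 mm behind the grasp point.
Start: joints at [-86.247, 10.359, 92.074, -0, 77.567, -11.82], TCP at [0.154, -0.554, 0.239] pointing down, gripper open.
Joint ranges: [-171.53, 171.53], [-51.25, 118.39], [17.06, 147.69], [-65.23, 245.23], [0, 150.52], [-178.68, 178.68]. Speed limits (degrees/s): [147.25, 147.25, 172.46, 180, 180, 180].

## Interface

Orientations are given as [roll, pitch, yaw] about the fixed x, y, z axes, in that order (R = Rz(yaw) Ry(pitch) Rx(roll)).
In Python, from plant import robot gives the robot as it stands.
- The arm moves only by the tool jog_arm, never from a script. Its argument "increments" is text: rows parted by semicolons, each of 7 numbers parted by spaces: the turn, a rotation vector about the world's x, y, z in rad, then the shift along the world's x, y, z in cm, then the closure, from 0 (fully open) to 1 (shut). In form: ax ay az x y z jaw; .... A call has 1 to 12 rows; each row shifts and turns the commanded pose from where the row before left it; what a row does not reach is not made up. A row lasts 1/8 s, in which the tool goes at most 62.5 mm and 10.7 degrees, less where a joint would pass 70% of its speed; a pose out of reach is approached as far as the arm can. A call is refused whole if a number of a shift passes 6.25 or a number of a turn 0.188, either way. A call with a gripper value outside its range is refused whole. The fingers move at their own pace and stop on an object; "squeeze" is the grip in N (left out, the last holds). Time passes only in rows, so rows that do not move let the fingers close. It gives the time, the measured TCP pose, the force, the opening and the grip force at its end, in the units of the state.
- robot.sense(): the state, without advancing time (a new reading comes with each control period).
- robot.read_camera(name): name is "scene" or "side" or "wrist"; returns the picture (420x560x3 uint8, blue, green, red); there is no depth.
- robot.camera_params(name): a dict with "fovy" (degrees; the focal length in pixels is half the picture's height over the tangent of half this angle, whatever the lens; pixels are square), "cx", "cy" (the principal point, pixels), "R" (3x3) and "t" (3): a world point X has camera coordinates R X + t. Camera axes: x right, y down, z forward; pixel columns grow to the right and rows downward; lengths in m; the calibration is good to about 2 mm. A picture is of the moment at which its call begins: read the wrist's pose just before it. camera_params takes no time and is no camera call; for the wrist camera it gives the pose at the moment of the call.
- robot.sign_off(): hands the job in; it is judged then, once.
Trained networks look in the newest picture that a camera, given by its name, has taken for a name from the list of things; names that differ only in an ending like _2 or _b are one class to them, and where a whole thing is asked for, a point or a joint stands for the part that bears it (a point fixed in the world has none). Each returns a list of dicts, best first, with "confidence" (0 to 1); they miss things now and then, are a little off and sometimes report something else, mostly with a low value. They report only what shows in the picture. A call takes as long as a camera call.
- robot.find_in(thing, camera): "point" ([column, row] in pixels, amid what is visible of it).
- robot.silhouettes(thing, camera): "pixels" (420x560 bool, what is visible of it) and "point" ([column, row] in pixels, amid what is visible of it).
The state is a dict: "t": time; "joint_positions": joint angles; "joint_velocities": joint speeds; "joint_efforts": joint torques, N m; "tcp_pos": TCP position; "tool_rot": TCP orientation; "wrist_force": force on the tool from outside, world axes, zero at the start; "moment": the same for the moment, N m; "grip_width": opening from 0.0 (shut) to 1.0 (fully open); "grip_force": force on a finger pad.
Only numpy, scipy, OpenCV 4.12 (cv2) and the standard library are available. Lean on these libraries where they do the work, as an engineer would, in place of code of your own. Each camera call takes 0.05 s, during which the arm holds its last target. There are 200 camera calls.

## Task

Get the small red gas cylinder ready for its regulator: take the orange safety cap off the valve and leave it in the steel tray. Then pick up the regulator by its blue wing, carry it upright over the things on the counter and over the collar, and finish holding it about a centimetre above the valve, level and centred on it, with its outlet pointing out through the middle of the collar's gap, so that I can look at the seal before it goes on. Do not let the regulator touch the cylinder, leave the cylinder and the other things on the counter standing where they are, and end while still holding it there.

Things in the scene. Friction and masses are not known exactly. Their poses are not given: they have to be found in the camera images.
- cylinder: Small red steel gas cylinder standing upright, loose but heavy (5.5 kg): shell 220 mm across, its shoulder 165 mm high. On the shoulder a round protective collar 160 mm over all (inside radius 76 mm) with its rolled rim 235 mm above the counter; the collar is open over 100 degrees on one side. Origin: centre of the foot, on the counter. Its z is up; its -x axis points out through the middle of the collar's gap.
- valve_top (a point): Centre of the flat top of the brass valve, on the cylinder's axis 212 mm above its foot, 23 mm below the collar's rim. The valve is an upright brass stem 22 mm across (30 mm across from 186 mm down). The orange cap covers it at the start.
- collar_gap (a point): Middle of the collar's gap, at 78 mm from the cylinder's axis and 231 mm above the foot.
- cap: Orange plastic safety cap, 20 g, standing loosely over the valve; it lifts straight off. Upright, 40 mm high: a hollow skirt 33 mm across for the lower 26 mm, then a solid round grip 29 mm across for the upper 14 mm. It hangs 22 mm down over the valve, so its top is 18 mm above the valve's top (230 mm above the counter). Origin: centre of its lower edge, z up.
- tray: Flat open tray of bright steel on the counter, 180 mm (its x) by 150 mm (its y) outside, rim 18 mm high, walls and floor 4 mm thick. Origin: centre of its underside.
- regulator: Gas regulator standing upright on the counter on its socket, 86 mm high, about 0.17 to 0.34 kg. From below: grey round socket skirt 44 mm across up to 30 mm, aluminium housing 72 mm across from 30 to 56 mm, dark blue on/off wing from 56 to 86 mm, 46 mm long (along x) and 20 mm wide (along y): grip it across its width. A brass outlet sticks out horizontally along its -x axis at 43 mm height, its tip 78 mm from the middle. Origin: centre of the underside, z up.
- socket_mouth (a point): Centre of the open underside of the regulator's socket (bore 26 mm): the regulator's origin. This point belongs above the valve.
- outlet_tip (a point): Tip of the regulator's brass outlet, 78 mm out along the regulator's -x, 43 mm above its underside.
- tin: Bystander: round white and blue tin with a black lid, 80 mm across, 112 mm high, standing between the regulator's side and the cylinder. Origin: centre of its foot.
- tape: Bystander: roll of yellow tape lying flat, 100 mm across, 48 mm high. Origin: centre of its underside.
- carton: Bystander: small red and white carton, 100 mm (x) by 75 mm (y), 62 mm high. Origin: centre of its underside.
- pen_holder: Bystander: dark green pen box 100 mm (x) by 80 mm (y), 95 mm high, with pens up to 163 mm. Origin: centre of its underside.
- calculator: Bystander: black desk calculator lying flat, 150 by 100 mm, 18 mm high. Origin: centre of its underside.

How it is judged:
By the outcome, as a careful person would: the job done as asked, in the order asked, and still so for the second after the job is handed in, while the arm keeps its last pose, push and grip.
It also fails if it takes over 58 s, if anything falls off the work surface, if the arm or the gripper's body presses on something with over 40 N, if the wrist force passes 120 N, or if a joint passes its speed limit or range.

## Working session

There is one attempt and no reset: what is moved stays moved. The work goes in short steps, Python scripts to look and compute and a tool call to move; the robot and the scene stay as the last step left them, time stands still between calls to the robot, and variables do not carry over. Pictures are saved under pics/ and viewed, at most 10 in all, crops included, and the job is handed in when it is done.

Besides the shell and the picture viewer there is one more tool, called after "Call:" in YAML: its name, and indented under it one key for each argument. jog_arm: Moves the arm, as the interface text tells. Its arguments: {"type":"object","properties":{"increments":{"type":"string"},"squeeze":{"type":"number"}},"required":["increments"]}

```bash
ls; mkdir -p pics
python3 - <<'E'
from plant import robot
import cv2,numpy as np
print(robot.sense(), robot.grasp_offset)
a=robot.read_camera("scene");b=robot.read_camera("side")
cv2.imwrite("pics/scene0.png",a);cv2.imwrite("pics/side0.png",b)
for c in("scene","side"):print(c,robot.camera_params(c))
for n in["cylinder","cap","valve_top","collar_gap","tray","regulator","outlet_tip","tin","tape","carton","pen_holder","calculator"]:
  for c in("scene","side"):
    print(n,c,[(np.round(d["point"],1).tolist(),round(d["confidence"],2)) for d in robot.find_in(n,c)][:2])
E
```

```text
pics
{'t': 0.0, 'joint_positions': array([-8.62456235e+01,  1.04003587e+01,  9.21312483e+01,  8.79287829e-04,
        7.75684052e+01, -1.18190159e+01]), 'joint_velocities': array([ 0.03182045,  0.05045393, -0.12906344, -0.0660771 ,  0.04078748,
        0.06318576]), 'joint_efforts': array([-2.00214505e-03, -4.33868587e+01, -3.41851795e+01,  7.00330222e-02,
        3.87352507e-02, -1.53473084e-04]), 'tcp_pos': array([ 0.15436785, -0.55333324,  0.23782865]), 'tool_rot': array([-1.79902284e+02, -2.13247343e-02,  1.55731842e+01]), 'wrist_force': array([-0.50002775,  0.33701314, -0.37912459]), 'moment': array([-0.02500598,  0.0055515 , -0.01802897]), 'grip_force': 0.0, 'grip_width': 1.000982864341051} 0.0187
scene {'fovy': 42.126148374107096, 'cx': 272.1430668047681, 'cy': 193.83612276626755, 'R': array([[ 0.60710878,  0.79449744,  0.01388304],
       [ 0.45529273, -0.33348297, -0.82552871],
       [-0.65125069,  0.50750657, -0.56418935]]), 't': array([-0.35746063, -0.07932723,  1.86932617])}
side {'fovy': 45.10020348662479, 'cx': 279.999592949189, 'cy': 210.56213142986792, 'R': array([[-
[... 506 characters left out ...]
, 225.2], 0.9)]
tray scene [([148.0, 261.4], 0.89)]
tray side [([383.4, 228.2], 0.79), ([299.6, 226.4], 0.59)]
regulator scene [([187.5, 300.3], 0.7)]
regulator side [([309.6, 193.5], 0.67)]
outlet_tip scene [([187.8, 299.1], 0.96)]
outlet_tip side [([311.0, 194.3], 0.74), ([222.5, 226.9], 0.47)]
tin scene [([200.1, 228.8], 0.58)]
tin side [([341.2, 229.8], 0.73)]
tape scene [([226.9, 259.9], 0.81)]
tape side [([298.4, 226.1], 0.7), ([310.7, 194.0], 0.58)]
carton scene [([259.8, 297.6], 0.93)]
carton side [([274.0, 200.2], 0.68)]
pen_holder scene [([364.2, 188.3], 0.9)]
pen_holder side [([145.5, 327.1], 0.58)]
calculator scene [([299.6, 174.0], 0.69)]
calculator side [([252.3, 366.3], 0.93)]
```

Run:
```python
import cv2
a=cv2.imread("pics/scene0.png");b=cv2.imread("pics/side0.png")
cv2.imwrite("pics/scene1.png",cv2.resize(a[130:350,110:410],None,fx=2.65,fy=2.65,interpolation=cv2.INTER_CUBIC))
cv2.imwrite("pics/side1.png",cv2.resize(b,(800,600),interpolation=cv2.INTER_CUBIC))
```

```text
(no output)
```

View pics/scene1.png

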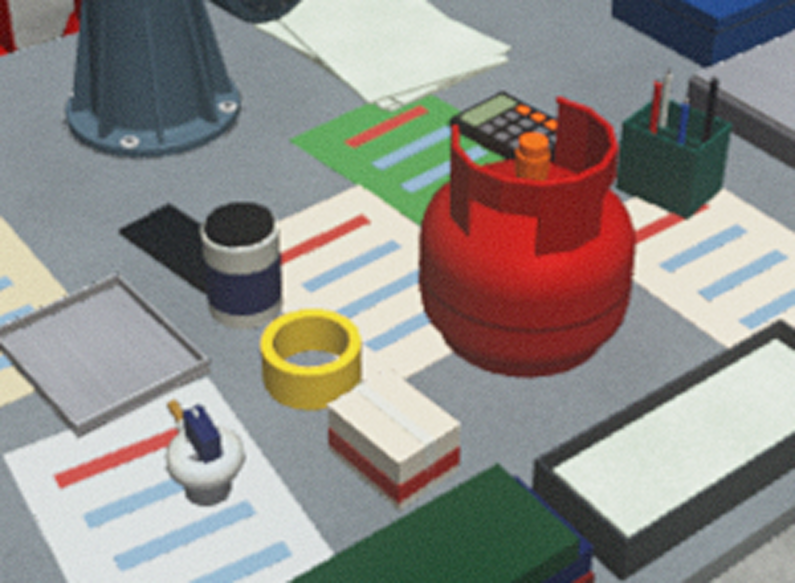

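View pics/side1.png

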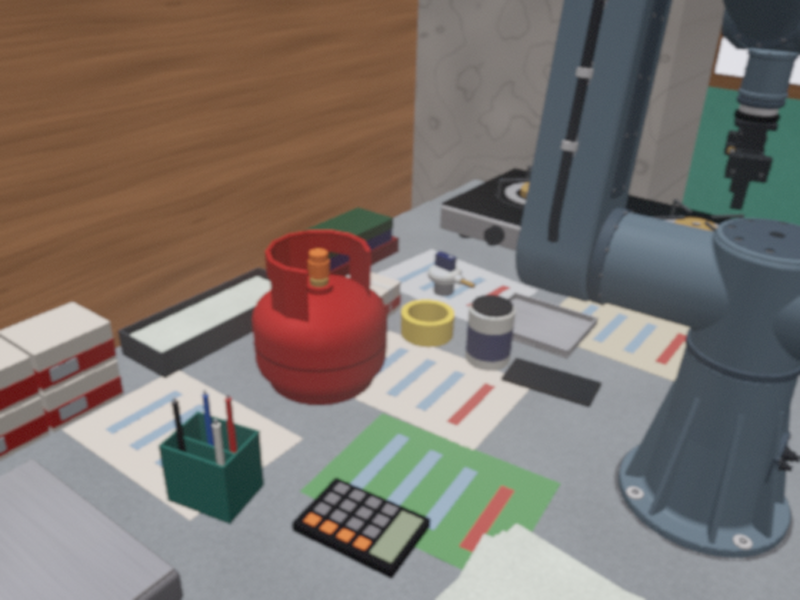

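The scene view shows the capped cylinder at about (311,188), with the collar behind it partly open. The regulator is at (188,300) with its outlet pointing up-left, and the tray is at (148,261). In the side view (800×600) the cap is at (318,268) and the gap seems to face that camera. I'll fit simple solid models to the silhouettes.

```bash
cat > h.py <<'E'
import numpy as np,cv2
from scipy.optimize import minimize
from plant import robot
A=np.linspace(0,2*np.pi,40,endpoint=False)
def cyl(r,z0,z1,r1=None):
    r1=r if r1 is None else r1
    return np.array([[q*np.cos(a),q*np.sin(a),z] for q,z in((r,z0),(r1,z1)) for a in A])
def box(x0,x1,y0,y1,z0,z1): return np.array([[x,y,z] for x in(x0,x1) for y in(y0,y1) for z in(z0,z1)])
def rod(x0,x1,r,z): return np.array([[x,r*np.cos(a),z+r*np.sin(a)] for x in(x0,x1) for a in A])
M={"cap":[cyl(.0165,0,.026),cyl(.0145,.026,.04)],
 "regulator":[cyl(.022,0,.03),cyl(.036,.03,.056),box(-.023,.023,-.01,.01,.056,.086),rod(-.078,0,.006,.043)],
 "tray":[box(-.09,.09,-.075,.075,0,.018)],"tin":[cyl(.04,0,.112)],"tape":[cyl(.05,0,.048)],"carton":[box(-.05,.05,-.0375,.0375,0,.062)]}
def proj(X,p):
    c=X@p["R"].T+p["t"]; f=210/np.tan(np.radians(p["fovy"]/2))
    return c[:,:2]/c[:,2:]*f+[p["cx"],p["cy"]]
def place(P,x,y,z,yaw):
    c,s=np.cos(yaw),np.sin(yaw); return P@np.array([[c,s,0],[-s,c,0],[0,0,1]])+[x,y,z]
def ray(px,p,z):
    f=210/np.tan(np.radians(p["fovy"]/2))
    d=p["R"].T@np.array([(px[0]-p["cx"])/f,(px[1]-p["cy"])/f,1]); o=-p["R"].T@p["t"]
    return o+d*(z-o[2])/d[2]
def mask(name,v,z,p,S=4):
    m=np.zeros((420*S,560*S),np.uint8)
    for P in M[name]:
        cv2.fillConvexPoly(m,cv2.convexHull(np.round(((proj(place(P,v[0],v[1],z,v[2]),p)+.5)*S)).astype(np.int32)),1)
    return cv2.resize(m.astype(np.float32),(560,420),interpolation=cv2.INTER_AREA)
def fit(name,z,views,x0,yaws):
    """views: list of (mask,params)"""
    def cost(v): 
        c=0
        for m,p in views:
            a=mask(name,v,z,p); c+=1-np.minimum(a,m).sum()/np.maximum(a,m).sum()
        return c/len(views)
    best=None
    for yw in yaws:
        sx=np.array([[x0[0],x0[1],yw]]+[[x0[0]+.01*(i==0),x0[1]+.01*(i==1),yw+.3*(i==2)] for i in range(3)])
        r=minimize(cost,sx[0],method="Nelder-Mead",options=dict(initial_simplex=sx,maxiter=90,xatol=2e-4,fatol=1e-4))
        if best is None or r.fun<best.fun: best=r
    return best.x,best.fun
def sil(name,c,thr=.3):
    d=robot.silhouettes(name,c)
    return [(np.asarray(q["pixels"],np.float32),np.round(q["point"],1).tolist(),round(q["confidence"],2)) for q in d if q["confidence"]>thr]
E
cat > m.py <<'E'
from h import *
ps={c:robot.camera_params(c) for c in("scene","side")}
for c in ps: robot.read_camera(c)
for n,z in(("cap",.19),("regulator",0),("tray",0),("tin",0),("tape",0),("carton",0)):
    V=[]
    for c in ps:
        s=sil(n,c)
        print(n,c,[(q[1],q[2],int(q[0].sum())) for q in s][:3], ray(s[0][1],ps[c],z+M[n][0][:,2].max()/2).round(3) if s else"")
        if s:V.append((c,s[0][0],ps[c],s[0][1]))
    if not V: continue
    x0=ray(V[0][3],V[0][2],z+.03)
    yw=[0] if n in("cap","tin","tape") else np.radians([0,60,120,180,240,300]) if n=="regulator" else np.radians([0,45,90,135])
    for vs in([v] for v in V): print("  ",vs[0][0],*fit(n,z,[vs[0][1:3]],x0,yw))
    if len(V)>1: print("   both",*fit(n,z,[v[1:3] for v in V],x0,yw))
E
time python3 m.py
```

```text
cap scene [([311.9, 187.1], 0.73, 168), ([200.1, 229.6], 0.59, 1313)] [0.594 0.124 0.203]
cap side [([220.4, 184.2], 0.65, 287)] [0.619 0.105 0.203]
   scene [0.60170352 0.11393528 0.1991683 ] 0.2551953196525574
   side [ 0.60538317  0.11376852 -0.00081937] 0.07116639614105225
   both [ 0.60511671  0.11354989 -0.00381566] 0.17375364899635315
regulator scene [([186.5, 303.2], 0.9, 757)] [ 0.594 -0.269  0.015]
regulator side [([309.7, 192.0], 0.95, 589)] [ 0.645 -0.316  0.015]
   scene [ 0.61402415 -0.27613879  6.16292538] 0.1853247880935669
   side [ 0.61609886 -0.27530448 -0.14881751] 0.11418753862380981
   both [ 0.61603401 -0.27527866 -0.11336763] 0.15773066878318787
tray scene [([145.5, 260.7], 0.81, 2804)] [ 0.386 -0.276  0.009]
tray side [([384.1, 228.8], 0.72, 1794)] [ 0.368 -0.268  0.009]
   scene [ 0.39040387 -0.2729696   0.05162298] 0.039211928844451904
   side [ 0.39167886 -0.27168857  3.18162468] 0.2209588885307312
   both [ 0.39062265 -0.27271446  3.18546463] 0.13235649466514587
tin scene [([203.1, 229.8], 0.65, 1169)] [ 0.415 -0.109  0.056]
tin side [([343.0, 231.7], 0.8
[... 232 characters left out ...]
tape scene [([230.7, 266.3], 0.9, 1092)] [ 0.555 -0.112  0.024]
tape side [([295.4, 225.5], 0.73, 1067)] [ 0.551 -0.108  0.024]
   scene [ 0.54409303 -0.11563059  0.33823371] 0.14851289987564087
   side [ 0.54579989 -0.11505055  0.41971375] 0.06279528141021729
   both [ 0.54538957 -0.11548713  0.42297452] 0.10913985967636108
carton scene [([259.7, 298.2], 0.89, 1758)] [ 0.7   -0.124  0.031]
carton side [([272.3, 204.0], 0.93, 352)] [ 0.667 -0.156  0.031]
   scene [ 0.68638545 -0.11945977  3.21382324] 0.03631514310836792
   side [ 0.68905479 -0.15482922  2.25201913] 0.6290726661682129
   both [ 0.68645661 -0.11922136  0.08709798] 0.38392573595046997
real	0m48.378s
user	0m51.574s
sys	0m11.936s
```

Call:
jog_arm:
  increments: "0 0 0 3 4 1.5 0; 0 0 0 3.3 4.9 1.5 0; 0 0 0 3.3 4.9 1.5 0; 0 0 0 3.3 4.9 1.5 0; 0 0 0 3.3 4.9 1.5 0; 0 0 0 3.3 4.9 1.5 0; 0 0 0 3.3 4.9 1.5 0; 0 0 0 3.3 4.9 1.5 0; 0 0 0 3.3 4.9 1.5 0; 0 0 0 3.3 4.9 1.5 0; 0 0 0 3.3 4.9 1 0; 0 0 0 3.3 4.9 0 0"
  squeeze: 15

```text
t: 3.5
tcp_pos: [0.5486, 0.027, 0.4001]
tool_rot: [179.9, -0.1, 15.6]
wrist_force: [0.3, -0.9, -0.2]
grip_width: 1.002
grip_force: 0.0
```

Call:
jog_arm:
  increments: "0 0 0 3 4.9 0 0; 0 0 0 2 4 0 0; 0 0 0 0 0 0 0"

```text
t: 3.88
tcp_pos: [0.5978, 0.1168, 0.3978]
tool_rot: [-180.0, 0.1, 15.8]
wrist_force: [0.3, -0.9, 0.4]
grip_width: 1.004
grip_force: 0.0
```

Run:
```python
from h import *
s=robot.sense();print(s["t"],s["tcp_pos"],s["tool_rot"],s["wrist_force"])
p=robot.camera_params("wrist");a=robot.read_camera("wrist")
print("cam at",-p["R"].T@p["t"],"fwd",p["R"][2],p["fovy"])
cv2.imwrite("pics/w1.png",a)
print("axis px",proj(np.array([[.604,.1137,.23],[.604,.1137,.212]]),p))
for n in("cap","cylinder"):
    print(n,[(q[1],q[2],int(q[0].sum()), ray(q[1],p,.23)) for q in sil(n,"wrist")])
```

```text
3.875 [0.59775875 0.116754   0.39776203] [-1.79952810e+02  6.68235411e-02  1.58042039e+01] [ 0.2876493  -0.90891806  0.40155209]
cam at [0.66680864 0.13616533 0.54326349] fwd [-0.26634753 -0.07545803 -0.96091887] 63.03855327436184
axis px [[287.2273146  185.82686072]
 [286.97892542 182.01340759]]
cap [([291.2, 181.0], 0.92, 957, array([0.60940108, 0.11141092, 0.23      ])), ([453.9, 144.8], 0.69, 5154, array([ 0.68124619, -0.02059482,  0.23      ]))]
cylinder [([293.1, 163.0], 0.82, 24481, array([0.6259499, 0.1144106, 0.23     ]))]
```

View pics/w1.png

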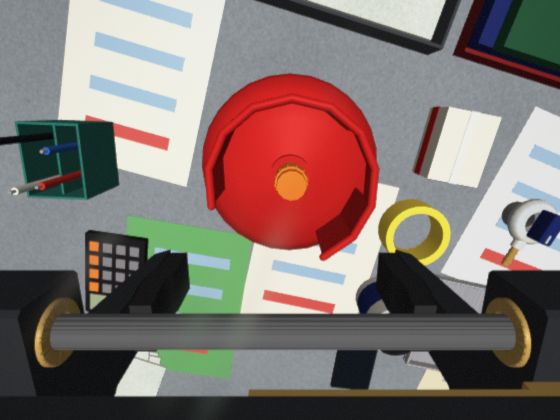

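The wrist picture shows the collar from above. The cap is at (291,181). The gap's ends are at about (211,205) and (322,257), so it opens down-left towards the base. The regulator is at (530,225).

Run:
```python
from h import *
p=robot.camera_params("wrist");a=robot.read_camera("wrist")
s=sil("cap","wrist")[0]
v,c=fit("cap",.19,[(s[0],p)],(.604,.1137),[0]);print("cap fit",v,c)
s=sil("regulator","wrist")
print([(q[1],q[2]) for q in s])
e1=ray((211,205),p,.233);e2=ray((322,257),p,.233)
for e in(e1,e2): d=e[:2]-v[:2];print("end",e,np.hypot(*d),np.degrees(np.arctan2(d[1],d[0])))
ang=[np.degrees(np.arctan2(*(e[:2]-v[:2])[::-1]))%360 for e in(e1,e2)]
g=np.mean(ang);print("gap dir",g,"span",ang[1]-ang[0],"yaw",g-180)
b=cv2.resize(a[50:290,170:410],None,fx=2.5,fy=2.5,interpolation=cv2.INTER_CUBIC)
th=np.radians(g+50+np.arange(0,261,4))
for r,z,col in((.08,.235,(255,255,0)),(.076,.235,(0,255,0))):
    q=(proj(np.c_[v[0]+r*np.cos(th),v[1]+r*np.sin(th),z+0*th],p)-[170,50]+.5)*2.5
    cv2.polylines(b,[q.astype(np.int32)],False,col,1)
cv2.imwrite("pics/w2.png",b)
```

```text
cap fit [0.60525995 0.11030938 0.0759074 ] 0.051539599895477295
[([527.0, 220.4], 0.97)]
end [0.56694528 0.17443385 0.233     ] 0.07469914111635784 120.85851175828807
end [0.54430116 0.05792142 0.233     ] 0.08037705962342737 -139.32424743442158
gap dir 170.76713216193326 span 99.81724080729035 yaw -9.232867838066738
```

View pics/w2.png

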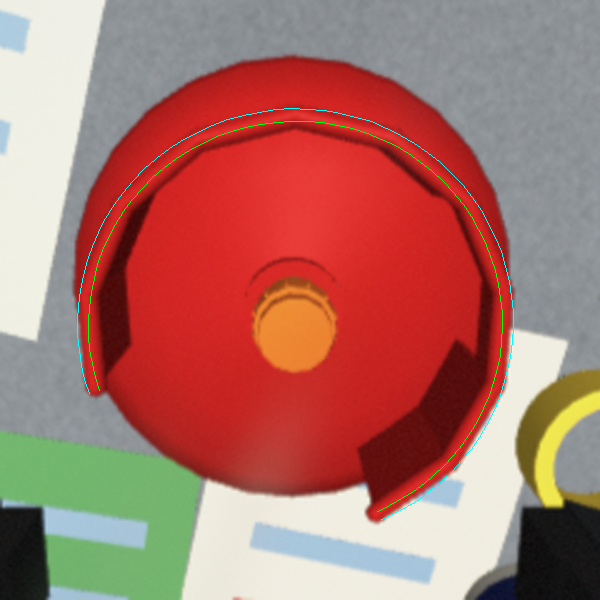

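The overlay fits the rim to within 1–2 px, and the cylinder's yaw is about -9°. Going down on the cap now.

Call:
jog_arm:
  increments: "0 0 -0.138 0.7 -0.5 -2 0.3; 0 0 -0.138 0 0 -4 0.3; 0 0 -0.138 0 0 -4 0.3; 0 0 0 0 0 -3 0.3; 0 0 0 0 0 -2.5 0.3; 0 0 0 0 0 -2 0.3; 0 0 0 0 0 -1.3 0.3; 0 0 0 0 0 -0.6 0.3; 0 0 0 0 0 0 0.3"

```text
t: 5.3
tcp_pos: [0.6045, 0.109, 0.2049]
tool_rot: [-180.0, -0.0, -8.2]
wrist_force: [-0.6, 0.4, 0.6]
grip_width: 0.7
grip_force: 0.0
```

Call:
jog_arm:
  increments: "0 0 0 0 0.2 0 0.3; 0 0 0 0 0 0 0.6; 0 0 0 0 0 0 0.8; 0 0 0 0 0 0 0.8; 0 0 0 0 0 0 0.8"
  squeeze: 8

```text
t: 5.92
tcp_pos: [0.6044, 0.1111, 0.2048]
tool_rot: [-180.0, -0.0, -8.1]
wrist_force: [0.4, 0.4, -0.3]
grip_width: 0.368
grip_force: 8.0
```

Call:
jog_arm:
  increments: "0 0 0 0 0 1 0.8; 0 0 0 0 0 2.5 0.8; 0 0 0 0 0 3.5 0.8; 0 0 0 0 0 3 0.8; 0 0 0 -1.2 -2.3 0 0.8; 0 0 0 -2.4 -4.3 0 0.8; 0 0 0 -2.8 -5 0 0.8; 0 0 0 -2.8 -5 0 0.8; 0 0 0 -2.8 -5 0 0.8; 0 0 0 -2.8 -5 0 0.8; 0 0 0 -2.8 -5 0 0.8; 0 0 0 -2.8 -4.5 0 0.8"

```text
t: 7.42
tcp_pos: [0.3993, -0.2516, 0.3057]
tool_rot: [179.9, -0.1, -8.2]
wrist_force: [1.4, -0.3, -0.3]
grip_width: 0.364
grip_force: 8.0
```

Call:
jog_arm:
  increments: "0 0 0 -1 -3 -3 0.8; 0 0 0 0 0 -5 0.8; 0 0 0 0 0 -5 0.8; 0 0 0 0 0 -5 0.8; 0 0 0 0 0 -4 0.8; 0 0 0 0 0 -3 0.8; 0 0 0 0 0 -1.5 0.8; 0 0 0 0 0 0 0.8"

```text
t: 8.43
tcp_pos: [0.3903, -0.2798, 0.0395]
tool_rot: [-180.0, 0.0, -8.1]
wrist_force: [0.1, -0.1, -0.4]
grip_width: 0.368
grip_force: 8.0
```

Call:
jog_arm:
  increments: "0 0 0 0 0 -1.2 0.8; 0 0 0 0 0 -0.6 0.8; 0 0 0 0 0 -0.2 0.8; 0 0 0 0 0 0 0.8"

```text
t: 8.93
tcp_pos: [0.3905, -0.2799, 0.0198]
tool_rot: [180.0, -0.0, -8.1]
wrist_force: [0.4, 0.4, 0.0]
grip_width: 0.367
grip_force: 8.0
```

Call:
jog_arm:
  increments: "0 0 0 0 0 -0.05 0.5; 0 0 0 0 0 0 0.3; 0 0 0 0 0 0 0.3; 0 0 0 0 0 2 0.3; 0 0 0 0 0 5 0.2; 0 0 0 0 0 6 0; 0 0 0 0 0 6 0; 0 0 0 3 0 5 0; 0 0 0 5 0 3 0; 0 0 0 5.5 0 0 0; 0 0 0 5 0.4 0 0; 0 0 0 3 0 0 0"

```text
t: 10.42
tcp_pos: [0.6073, -0.2751, 0.2887]
tool_rot: [-180.0, 0.0, -8.1]
wrist_force: [-0.8, 0.1, 0.6]
grip_width: 1.001
grip_force: 0.0
```

Run:
```python
from h import *
s=robot.sense();print(s["t"],s["tcp_pos"],s["tool_rot"])
p=robot.camera_params("wrist");a=robot.read_camera("wrist")
cv2.imwrite("pics/w3.png",a)
ps=robot.camera_params("scene");robot.read_camera("scene")
V=sil("regulator","wrist");print([(q[1],q[2],int(q[0].sum())) for q in V])
v,c=fit("regulator",0,[(V[0][0],p)],(.616,-.2755),[-.12,-.3]);print("wrist",v,np.degrees(v[2]),c)
cc=cv2.imread("pics/w3.png");m=mask("regulator",v,0,p);cs,_=cv2.findContours((m>.5).astype(np.uint8),0,1);cv2.drawContours(cc,cs,-1,(0,255,0),1)
cv2.imwrite("pics/w3.png",cc)
# cap in tray
M["cap"]=M["cap"]
S=sil("cap","scene");print("cap",[(q[1],q[2],ray(q[1],ps,.024)) for q in S])
```

```text
10.425 [ 0.60729502 -0.27513667  0.28870637] [-1.79979131e+02  1.33122889e-02 -8.07471283e+00]
[([282.8, 171.0], 0.94, 3216)]
wrist [ 0.61336565 -0.27693239 -0.12272807] -7.031800337773262 0.13483810424804688
cap [([145.0, 257.1], 0.61, array([ 0.38808952, -0.27636024,  0.024     ]))]
```

View pics/w3.png

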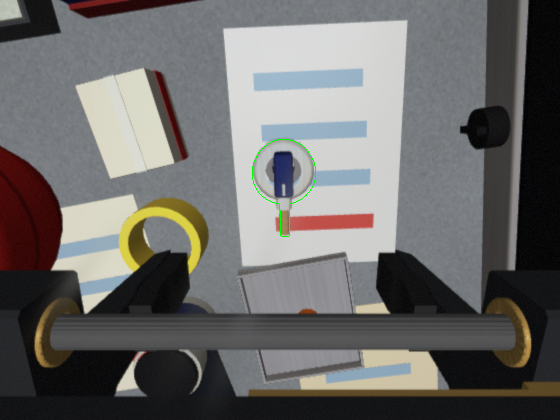

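The regulator is at (283,171) in the picture with its outlet pointing down, and the model outline fits around it. The cap lies in the tray at (308,314). Going down to the wing.

Call:
jog_arm:
  increments: "0 0 0.015 0.8 -0.1 -3 0.4; 0 0 0 0 0 -5 0.4; 0 0 0 0 0 -5 0.4; 0 0 0 0 0 -4 0.4; 0 0 0 0 0 -2.5 0.4; 0 0 0 0 0 -1.5 0.4; 0 0 0 0 0 -1 0.4; 0 0 0 0 0 -0.6 0.4; 0 0 0 0 0 0 0.4"

```text
t: 11.75
tcp_pos: [0.6135, -0.277, 0.0636]
tool_rot: [180.0, -0.0, -7.3]
wrist_force: [-0.7, -0.1, 0.2]
grip_width: 0.603
grip_force: 0.0
```

Call:
jog_arm:
  increments: "0 0 0 0 0 0 0.6; 0 0 0 0 0 0 0.7; 0 0 0 0 0 0 0.75; 0 0 0 0 0 0 0.9; 0 0 0 0 0 0 0.9; 0 0 0 0 0 0 0.9"
  squeeze: 25

```text
t: 12.5
tcp_pos: [0.6135, -0.2769, 0.0634]
tool_rot: [180.0, -0.0, -7.3]
wrist_force: [0.1, 1.4, 0.8]
grip_width: 0.227
grip_force: 25.0
```

Call:
jog_arm:
  increments: "0 0 0 0 0 0.5 0.9; 0 0 0 0 0 1 0.9; 0 0 0 0 0 2 0.9; 0 0 0 0 0 3 0.9; 0 0 0 0 0 4 0.9; 0 0 0 0 0 4 0.9; 0 0 0 0 0 4 0.9; 0 0 0 0 0 4 0.9; 0 0 0 0 0 4 0.9; 0 0 0 0 0 2.5 0.9; 0 0 0 0 0 1.4 0.9; 0 0 0 0 0 0 0.9"
  squeeze: 35

```text
t: 14.0
tcp_pos: [0.6136, -0.277, 0.3687]
tool_rot: [179.9, -0.1, -7.3]
wrist_force: [0.3, -0.1, -2.9]
grip_width: 0.226
grip_force: 35.0
```

Call:
jog_arm:
  increments: "0 0 0 0 1 0 0.9; 0 0 0 0 2 0 0.9; 0 0 0 0 3 0 0.9; 0 0 0 0 3 0 0.9; 0 0 0 0 3 0 0.9; 0 0 0 0 2 0 0.9; 0 0 0 0 1 0 0.9; 0 0 0 0 0 0 0.9"

```text
t: 15.0
tcp_pos: [0.6134, -0.1264, 0.3672]
tool_rot: [180.0, 0.0, -7.2]
wrist_force: [-0.2, -0.1, -3.1]
grip_width: 0.224
grip_force: 35.0
```

Run:
```python
from h import *
s=robot.sense();print(s["t"],s["tcp_pos"],s["tool_rot"],s["moment"],s["wrist_force"])
for c in("scene","side","wrist"):
    p=robot.camera_params(c);a=robot.read_camera(c)
    for n in("valve_top","regulator"):
        V=sil(n,c);print(c,n,[(q[1],q[2],int(q[0].sum()),ray(q[1],p,.212).round(4)) for q in V])
        if n=="regulator" and V:
            v,k=fit("regulator",s["tcp_pos"][2]-.0634,[(V[0][0],p)],s["tcp_pos"][:2],[-.13]);print(" fit",v,np.degrees(v[2]),k)
    if c!="wrist": cv2.imwrite(f"pics/{c}2.png",a)
    else: cv2.imwrite("pics/w4.png",a)
p=robot.camera_params("wrist");a=cv2.imread("pics/w4.png")
b=cv2.imread("pics/scene2.png")[130:290,150:400];d=cv2.imread("pics/side2.png")[130:290,160:410]
cv2.imwrite("pics/mix.png",np.vstack([cv2.resize(a,(400,300)),cv2.resize(np.hstack([b,d]),(800,256),interpolation=cv2.INTER_CUBIC)[:, :400]]) if 0 else np.vstack([cv2.resize(np.hstack([b,d]),(800,256),interpolation=cv2.INTER_CUBIC),np.hstack([cv2.resize(a,(440,330)),np.zeros((330,360,3),np.uint8)])]))
```

```text
15.0 [ 0.61339019 -0.12640747  0.3671509 ] [ 1.79986816e+02  4.54956827e-03 -7.23880724e+00] [ 0.02970679 -0.00189222  0.01380027] [-0.15609589 -0.13289632 -3.06650665]
scene valve_top [([311.8, 225.1], 0.92, 6189, array([0.7262, 0.0086, 0.212 ]))]
scene regulator [([236.9, 175.8], 0.92, 798, array([ 0.4444, -0.0117,  0.212 ]))]
 fit [ 0.613262   -0.1276066  -0.54948141] -31.482965497286997 0.25028902292251587
side valve_top [([220.8, 224.3], 0.75, 9151, array([0.4826, 0.2498, 0.212 ]))]
side regulator [([285.5, 105.3], 0.82, 708, array([ 0.8549, -0.4661,  0.212 ]))]
 fit [ 0.61655179 -0.12733427 -0.20933611] -11.99407540116819 0.2478157877922058
wrist valve_top [([91.8, 197.3], 0.67, 27953, array([0.6329, 0.0433, 0.212 ]))]
wrist regulator [([280.5, 240.3], 0.71, 11139, array([ 0.5699, -0.1204,  0.212 ]))]
 fit [ 0.61331884 -0.12699484 -0.11209726] -6.422699806725721 0.4007366895675659
```

View pics/mix.png

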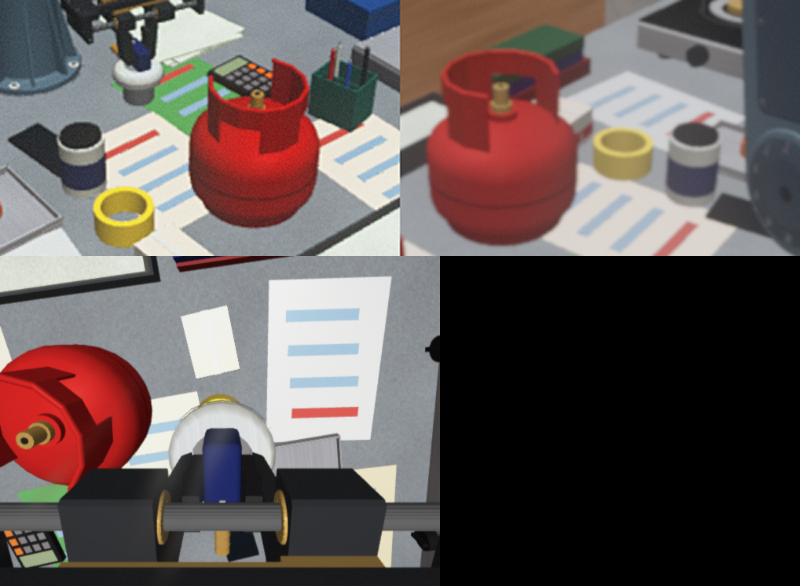

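The valve now stands bare: scene about (311,190), side about (222,186), wrist about (32,234). The regulator hangs upright in the grip. I'll fit the brass valve by colour.

Run:
```python
from h import *
M["valve"]=[cyl(.011,.186,.212),cyl(.015,.176,.186)]
F={"scene":("pics/scene2.png",(311,190)),"side":("pics/side2.png",(222,186)),"wrist":("pics/w4.png",(32,234))}
V=[]
for c,(f,(u,w)) in F.items():
    a=cv2.imread(f);h=cv2.cvtColor(cv2.GaussianBlur(a,(3,3),0),cv2.COLOR_BGR2HSV)
    m=((h[...,0]>11)&(h[...,0]<32)&(h[...,1]>70)).astype(np.uint8)
    k=np.zeros_like(m);R=26 if c!="wrist" else 45;k[max(0,w-R):w+R,max(0,u-R):u+R]=1;m*=k
    m=cv2.morphologyEx(m,cv2.MORPH_CLOSE,np.ones((5,5)))
    n,l,st,ce=cv2.connectedComponentsWithStats(m);i=1+np.argmax(st[1:,4]);m=(l==i).astype(np.float32)
    p=robot.camera_params(c);v,k=fit("valve",0,[(m,p)],(.605,.112),[0]);print(c,st[i],v[:2],k)
    e=mask("valve",v,0,p);z=int(np.clip(u-30,0,500)),w-30
    o=a.copy()
    for q,col in((m,(255,0,0)),(e,(0,255,0))):
        o=cv2.resize(o,None,fx=1,fy=1)
        cs,_=cv2.findContours((q>.5).astype(np.uint8),0,1);cv2.drawContours(o,cs,-1,col,1)
    V.append(cv2.resize(np.hstack([o[z[1]:z[1]+60,z[0]:z[0]+60],a[z[1]:z[1]+60,z[0]:z[0]+60]]),(520,260),interpolation=cv2.INTER_NEAREST)[:190*2])
cv2.imwrite("pics/valve.png",cv2.resize(np.vstack(V),(400,600)))
```

```text
scene [306 185  10  13  97] [0.58920412 0.12162663] 0.4179219603538513
side [217 177  12  23 228] [0.61340556 0.10336885] 0.2460079789161682
wrist [  21  210   48   36 1093] [0.60514996 0.11007566] 0.14072328805923462
```

View pics/valve.png

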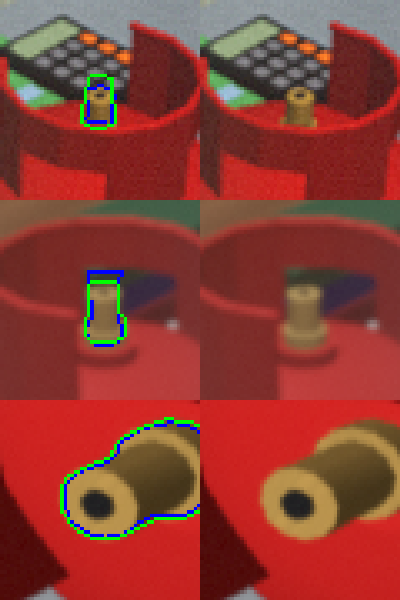

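Run:
```python
from h import *
for c,px in(("scene",(310.3,187.5)),("side",(222.4,182.6))): print(c,ray(px,robot.camera_params(c),.212))
```

```text
scene [0.60302993 0.1098467  0.212     ]
side [0.6077112  0.10932286 0.212     ]
```

Three views agree on the valve at (0.605, 0.110).

Call:
jog_arm:
  increments: "0 0 -0.012 0 1 0 0.9; 0 0 -0.012 -0.2 2 0 0.9; 0 0 -0.012 -0.2 3 0 0.9; 0 0 0 -0.2 3.5 0 0.9; 0 0 0 -0.2 3.5 0 0.9; 0 0 0 -0.1 3.5 0 0.9; 0 0 0 0 3 0 0.9; 0 0 0 0 2 0 0.9; 0 0 0 0 1.2 0 0.9; 0 0 0 0 0.9 0 0.9; 0 0 0 0 0 0 0.9; 0 0 0 0 0 0 0.9"

```text
t: 16.95
tcp_pos: [0.6045, 0.1084, 0.3671]
tool_rot: [180.0, 0.0, -9.4]
wrist_force: [-0.6, -0.8, -2.3]
grip_width: 0.222
grip_force: 35.0
```

```bash
cat > fin.py <<'E'
from h import *
import sys
s=robot.sense();print(s["t"],s["tcp_pos"],s["tool_rot"],s["wrist_force"])
T=s["tcp_pos"];out=[]
for c in("scene","side"):
    p=robot.camera_params(c);a=robot.read_camera(c);V=sil("regulator",c)
    if V: print(c,V[0][1:],*fit("regulator",T[2]-.0634,[(V[0][0],p)],T[:2],[-.16]))
    m=mask("regulator",(T[0],T[1],-.16),T[2]-.0634,p)
    u,w=proj(np.array([[.605,.11,.24]]),p)[0].astype(int)
    o=a.copy();cs,_=cv2.findContours((m>.5).astype(np.uint8),0,1);cv2.drawContours(o,cs,-1,(0,255,0),1)
    q=np.vstack([x[w-55:w+45,u-65:u+65] for x in(a,o)])
    out.append(cv2.resize(q,(390,600),interpolation=cv2.INTER_CUBIC))
cv2.imwrite(sys.argv[1],np.hstack(out))
E
python3 fin.py pics/f1.png
```

```text
16.95 [0.60449789 0.10839657 0.36713252] [ 1.79983093e+02  3.96665333e-03 -9.39913925e+00] [-0.56001721 -0.78329358 -2.31297561]
scene ([315.0, 144.3], 0.86) [ 0.60629141  0.10689594 -0.2136469 ] 0.2617332339286804
side ([222.1, 129.5], 0.74) [ 0.60804569  0.1091086  -0.16449692] 0.22284680604934692
```

View pics/f1.png

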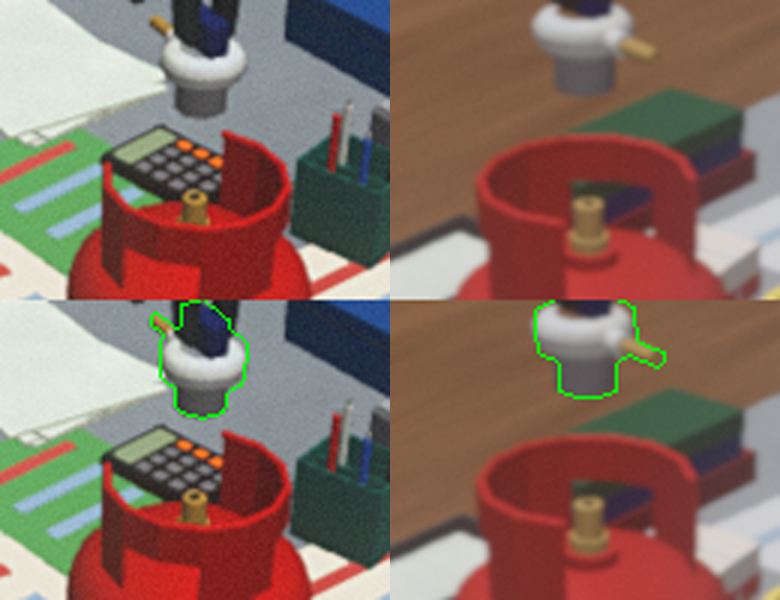

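Both views show the regulator upright above the valve. The outlet points towards the gap, up-left in scene and right in side. Going down.

Call:
jog_arm:
  increments: "0 0 0 -0.05 0.15 -0.7 0.9; 0 0 0 0 0 -1.5 0.9; 0 0 0 0 0 -2 0.9; 0 0 0 0 0 -1.7 0.9; 0 0 0 0 0 -1.1 0.9; 0 0 0 0 0 -0.7 0.9; 0 0 0 0 0 -0.4 0.9; 0 0 0 0 0 0 0.9; 0 0 0 0 0 0 0.9"

```text
t: 18.27
tcp_pos: [0.6042, 0.1106, 0.2869]
tool_rot: [-180.0, -0.1, -9.3]
wrist_force: [0.8, 0.0, -2.7]
grip_width: 0.222
grip_force: 35.0
```

```bash
python3 fin.py pics/f2.png
```

```text
18.275 [0.60420195 0.11061211 0.28686951] [-1.79989949e+02 -6.29765561e-02 -9.34876706e+00] [ 0.82895654  0.00931318 -2.6524559 ]
scene ([315.6, 171.5], 0.85) [ 0.60496087  0.10994363 -0.19025782] 0.24454736709594727
side ([224.2, 164.9], 0.56) [ 0.60474819  0.1123874  -0.20831723] 0.20792078971862793
```

View pics/f2.png

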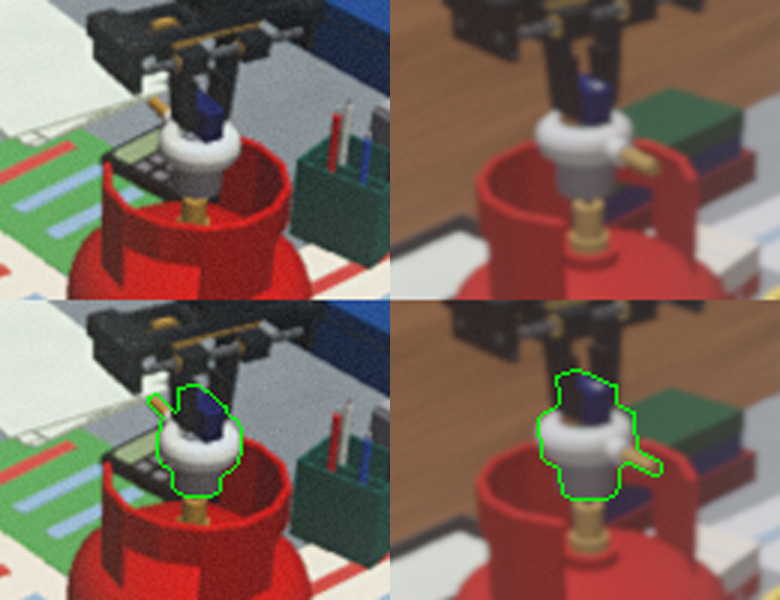

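Both views show the socket about 1 cm above the valve. It looks roughly 1 px off centre, towards +x+y, so I'll measure that more finely.

Run:
```python
from h import *
def seg(h,row,u,f):
    # contiguous run of condition around u, sub-pixel via mean over several frames
    x=f[row];i=int(round(u))
    l=i
    while x[l-1]>.5:l-=1
    r=i
    while x[r+1]>.5:r+=1
    L=l-(x[l-1]) ; Rr=r+(x[r+1]); return (L+Rr)/2,Rr-L+1
for c in("scene","side"):
    p=robot.camera_params(c)
    a=np.mean([robot.read_camera(c).astype(np.float32) for _ in range(6)],0)
    u8=a.round().astype(np.uint8)
    h=cv2.cvtColor(u8,cv2.COLOR_BGR2HSV).astype(int)
    gy=((a.max(2)-a.min(2))<28).astype(float); br=((h[...,0]>11)&(h[...,0]<34)&(h[...,1]>60)).astype(float)
    for nm,f,zs in(("socket",gy,(.229,.234,.239)),("valve",br,(.197,.202,.207))):
        for z in zs:
            u,w=proj(np.array([[.605,.11,z]]),p)[0]
            try: m,wd=seg(h,int(round(w)),u,f); print(c,nm,z,"du %.2f width %.1f"%(m-u,wd), a[int(round(w)),int(u)-9:int(u)+11:1].mean(1).round().astype(int) if z in(.234,.202) else "")
            except Exception as e: print(c,nm,z,e)
    f=210/np.tan(np.radians(p["fovy"]/2));print("mm/px",1000*(p["R"]@[.605,.11,.22]+p["t"])[2]/f)
```

```text
scene socket 0.229 du -7.70 width 32.0 
scene socket 0.234 du -8.80 width 34.0 [77 53 55 61 63 68 70 74 79 81 84 85 82 83 84 80 80 70 57 51]
scene socket 0.239 du -9.41 width 37.0 
scene valve 0.197 du -0.03 width 8.0 
scene valve 0.202 du -0.13 width 8.0 [ 76  83  79  81  80  75  62  73  91 102 111 105  95  79  70  71  68  64
  59  56]
scene valve 0.207 du -0.24 width 10.0 
mm/px 2.580398382024148
side socket 0.229 du -0.37 width 20.0 
side socket 0.234 du -0.80 width 19.0 [84 87 88 89 90 91 92 92 93 92 92 92 90 90 88 86 83 80 76 74]
side socket 0.239 du -0.74 width 19.0 
side valve 0.197 du -0.28 width 9.0 
side valve 0.202 du -0.21 width 9.0 [ 72  71  72  77  86  96 100 103 105 104 103  99  92  80  66  59  56  56
  58  60]
side valve 0.207 du -0.65 width 10.0 
mm/px 2.239439384127727
```

Call:
jog_arm:
  increments: "0 0 0 -0.05 -0.05 -0.1 0.9; 0 0 0 0 0 0 0.9; 0 0 0 0 0 0 0.9; 0 0 0 0 0 0 0.9"

```text
t: 19.58
tcp_pos: [0.6034, 0.1101, 0.2852]
tool_rot: [-180.0, -0.0, -9.3]
wrist_force: [-0.0, -0.4, -2.4]
grip_width: 0.223
grip_force: 35.0
```

Run:
```python
from plant import robot
s=robot.sense();print(s["tcp_pos"],s["tool_rot"],s["wrist_force"],s["grip_force"])
print(robot.sign_off())
```

```text
[0.60338975 0.11010394 0.28523854] [-1.79999463e+02 -2.95463726e-03 -9.34955292e+00] [-0.00910899 -0.35587398 -2.4286604 ] 34.98693217523396
the job is handed in; nothing more can be done
None
```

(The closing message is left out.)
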